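# Row of threaded studs to the gauge rack, in the gauges' order

### The job

Move the row of four threaded studs from the pale grey delivery rack to the black gauge rack, so that they lie in the same order as the gauges: each stud centred on the notched gauge plate of its own thread pitch, which has the colour of its end caps, resting in both saddles. Fill the gauge rack one station after another from its left end to its right end, as seen from the robot. Lay the studs down gently without dropping them, and do not disturb the pen pot or the brass frames.

Things in the scene. Friction and masses are not known exactly. Their poses are not given: they have to be found in the camera images.
- stud_red: Loose steel stud lying level, 100 mm long, 20 mm diameter, 0.15-0.31 kg, thread of 8 mm pitch, red caps 17 mm long on both ends (ends alike). Origin: its middle, on the axis; x along the stud. Studs start 80 mm apart in the pale grey delivery rack nearer the robot, in any order, axes 46 mm above the table.
- stud_yellow: Loose steel stud lying level, 100 mm long, 20 mm diameter, 0.15-0.31 kg, thread of 6 mm pitch, yellow caps 17 mm long on both ends (ends alike). Origin: its middle, on the axis; x along the stud. The delivery rack holds each stud in two grey V saddles, 10 mm thick, 30 mm either side of the slot's middle, 38 mm wide, tips 4 mm above the axis.
- stud_blue: Loose steel stud lying level, 100 mm long, 20 mm diameter, 0.15-0.31 kg, thread of 4 mm pitch, blue caps 17 mm long on both ends (ends alike). Origin: its middle, on the axis; x along the stud. Between its two saddles a stud is free to grasp, down to the rack's plate, whose top is 10 mm above the table.
- stud_green: Loose steel stud lying level, 100 mm long, 20 mm diameter, 0.15-0.31 kg, thread of 2.5 mm pitch, green caps 17 mm long on both ends (ends alike). Origin: its middle, on the axis; x along the stud. At the start every stud's x axis points away from the robot within 0.1 rad.
- station_red: Fixed gauge station, red saddles and end tabs, foot 104 x 50 x 8 mm, steel plate notched at 8 mm. Origin: centre of the foot's underside, 10 mm above the table; x along the stud's place, y left. A seated stud's axis is 36 mm above it. All four stand side by side, 80 mm apart, in any order, on the black gauge rack (10 mm plate) beyond the delivery rack.
- station_yellow: Fixed gauge station, yellow saddles and end tabs, foot 104 x 50 x 8 mm, steel plate notched at 6 mm. Origin: centre of the foot's underside, 10 mm above the table; x along the stud's place, y left. A seated stud's axis is 36 mm above it. Each has two V saddles 10 mm thick, 30 mm either side of its middle along x, opening 31 mm, 38 mm wide overall, tips 40 mm above the origin.
- station_blue: Fixed gauge station, blue saddles and end tabs, foot 104 x 50 x 8 mm, steel plate notched at 4 mm. Origin: centre of the foot's underside, 10 mm above the table; x along the stud's place, y left. A seated stud's axis is 36 mm above it. The gauge plate stands under the stud between the saddles: 4 mm thick along y, 22 mm high; fingers fit on either side of it.
- station_green: Fixed gauge station, green saddles and end tabs, foot 104 x 50 x 8 mm, steel plate notched at 2.5 mm. Origin: centre of the foot's underside, 10 mm above the table; x along the stud's place, y left. A seated stud's axis is 36 mm above it. Stations are staggered by up to 10 mm along x; their x points away from the robot within 0.1 rad.
- pen_pot: Loose white pot 80 mm in diameter, 95 mm high, with pens reaching 140 mm, on the table to the left of the racks. Origin: centre of its underside. A bystander.
- frames: Loose stack of three brass frames, 114 x 118 x 12 mm, lying flat on the table to the right of the racks. Origin: centre of its underside. A bystander.
There are look-alikes about, which are no part of the job. Leave any purple look-alike of the stud_yellow alone.

How it is judged:
By the outcome, as a careful person would: the job done as asked, in the order asked, and still so for the second after the job is handed in, with the robot touching nothing.
It also fails if it takes over 99 s, if anything falls off the work surface, if the arm or the gripper's body presses on something with over 40 N, if the wrist force passes 120 N, or if a joint passes its speed limit or range.

### The arm

A 7-joint arm with a two-finger parallel gripper is mounted at the origin on the work surface. World frame = base frame: x ahead of the robot, y to its left, z up, the work surface at z = 0. Lengths are in mm, angles in rad, forces in N, time in s.
With the tool pointing down it reaches from about 425 to 1025 mm from the base axis. Payload 9.4 kg.
Tool frame: the origin (TCP) lies at the very end of the fingers, on their centre line; the grasp point (between the pads) lies 19 mm behind it (arm.grip_point_offset is the distance from the TCP to the grasp point, in mm); z points along the fingers, x is the direction in which the jaws open and shut, and the axes are right-handed (so a half turn about z gives the same grasp; the last joint's range is limited). The gripper opens to 85 mm and grips with 20 to 120 N. Pads are 22 mm wide; open, the fingers measure 114 mm over their backs; the gripper's body (76 mm by 85 mm) begins 54 mm behind the grasp point. The pads swing forward as they close: fully open they stand 13 mm farther back than shut.
Start: joints at [1.1, 0.599, -0.003, 1.599, 0.002, 0.943, -0.08], TCP at [278.173, -669.51, 231.275] pointing down, gripper open.
Joint ranges: [-2.57, 2.57], [-0.35, 1.97], [-1.29, 1.29], [0.11, 2.56], [-1.05, 4.19], [0.11, 1.86], [-2.63, 2.63]. Speed limits (rad/s): [2.22, 2.22, 3.01, 3.01, 3.14, 3.14, 3.14].

### API

Orientations are given as a rotation vector (axis times angle).
In Python, from workcell import arm, capture, calibration, order, boxes_of, landmark_of gives the robot as it stands. The module is installed in compiled form; this text tells all that it offers.
- The arm moves only by the tool send_rows, never from a script. Its argument "commands" is a list of rows, each a list of 7 numbers: the shift along the tool's x, y, z in m, then the turn, a rotation vector about the tool's x, y, z in degrees, then the opening, from -1 (shut) to 1 (fully open), so that 0 is half open. A call has 1 to 10 rows; each row shifts and turns the commanded pose from where the row before left it, along the tool's axes as they then stand; what a row does not reach is not made up. A row lasts 1/10 s, in which the tool goes at most 50 mm and 8.59 degrees, less where a joint would pass 70% of its speed; a pose out of reach is approached as far as the arm can. A call is refused whole if a number of a shift passes 0.05 or a number of a turn 8.59, either way. A call with a gripper value outside its range is refused whole. The fingers move at their own pace and stop on an object; the grip force is fixed at half the most. Time passes only in rows, so rows that do not move let the fingers close. It gives the time, the measured TCP pose, the force and the opening at its end, in the units of the state.
- arm.sense(): the state, without advancing time (a new reading comes with each control period).
- capture(name): name is "scene" or "top"; returns (picture, depth): 480x640x3 uint8, red, green, blue; 480x640 float32, mm along the optical axis (not along the pixel's ray), 0 where there is no reading.
- calibration(name): a dict with "vertical_fov" (degrees; the focal length in pixels is half the picture's height over the tangent of half this angle, whatever the lens; pixels are square), "cx", "cy" (the principal point, pixels), "k1" (the pictures are not rectified: a ray, as slopes to the right and down, at radius r is drawn at 1 + k1 r^2 times it, then the intrinsics apply), "rvec" (rotation vector, rad) and "tvec" (3), from world to camera coordinates, as OpenCV has them. Camera axes: x right, y down, z forward; pixel columns grow to the right and rows downward; lengths in mm; the calibration is good to about 2 mm. A picture is of the moment at which its call begins. calibration takes no time and is no camera call.
- order.job_done(): hands the job in, once; it reports no verdict.
Trained networks look in the newest picture that a camera, given by its name, has taken for a name from the list of things; names that differ only in an ending like _2 or _b are one class to them, and where a whole thing is asked for, a point or a joint stands for the part that bears it (a point fixed in the world has none). Each returns a list of dicts, best first, with "p" (0 to 1); they miss things now and then, are a little off and sometimes report something else, mostly with a low value. They report only what shows in the picture. A call takes as long as a camera call. They do not tell look-alikes from the thing itself.
- boxes_of(name, camera): "uv" ([column, row] in pixels, amid what is visible of it).
- landmark_of(name, camera): "uv" ([column, row] in pixels: a listed point, or the origin of a listed thing).
The state is a dict: "time": time; "joint_positions": joint angles; "joint_velocities": joint speeds; "joint_torque": joint torques, N m; "tool_pos": TCP position; "orientation": TCP orientation; "ft_force": force on the tool from outside, world axes, zero at the start; "ft_torque": the same for the moment, N m; "width": finger opening in mm.
Only numpy, scipy, OpenCV 4.12 (cv2) and the standard library are available. Lean on these libraries where they do the work, as an engineer would, in place of code of your own. Each camera call takes 0.05 s, during which the arm holds its last target.

## Working session

There is one attempt and no reset: what is moved stays moved. The work goes in short steps, Python scripts to look and compute and a tool call to move; the robot and the scene stay as the last step left them, time stands still between calls to the robot, and variables do not carry over. Pictures are saved under pics/ and viewed, and the job is handed in when it is done.

Besides the shell and the picture viewer there is one more tool, called as name(argument=value, ...), one argument or row to a line, values as JSON. send_rows: Moves the arm, as the interface text tells. Its arguments: {"type":"object","properties":{"commands":{"type":"array"}},"required":["commands"]}

```bash
mkdir -p pics; cat > h.py <<'E'
import numpy as np, cv2
from workcell import arm, capture, calibration, order, boxes_of, landmark_of
def cam(n):
    c=calibration(n); f=240/np.tan(np.radians(c["vertical_fov"])/2)
    R=cv2.Rodrigues(np.array(c["rvec"],float))[0]; t=np.array(c["tvec"],float)
    return c,f,R,t
def ray(n,uv):
    c,f,R,t=cam(n); d=np.array([(uv[0]-c["cx"])/f,(uv[1]-c["cy"])/f]); s=d.copy()
    for _ in range(30): s=d/(1+c["k1"]*(s@s))
    return R.T@np.array([s[0],s[1],1]), -R.T@t
def at_z(n,uv,z):
    d,o=ray(n,uv); return o+d*(z-o[2])/d[2]
def at_depth(n,uv,dep):
    d,o=ray(n,uv); return o+d*dep
def proj(n,P):
    c,f,R,t=cam(n); q=R@np.array(P,float)+t; s=q[:2]/q[2]; s=s*(1+c["k1"]*(s@s)); return s*f+[c["cx"],c["cy"]]
def save(n,fn):
    p,d=capture(n); cv2.imwrite("pics/"+fn,p[:,:,::-1]); np.savez("pics/"+fn[:-4],p=p,d=d); return p,d
E
python3 - <<'E'
from h import *
for n in("scene","top"):
    save(n,n+"0.png"); print(calibration(n)); 
print(arm.sense(), arm.grip_point_offset)
for n in ("stud_red","stud_yellow","stud_blue","stud_green","station_red","station_yellow","station_blue","station_green"):
    for b in landmark_of(n,"top"):
        print(n,b["p"],b["uv"],at_z("top",b["uv"],46 if "stud" in n else 10).round(1))
E
```

```text
{'vertical_fov': 56.79301608312011, 'cx': 322.1311101823909, 'cy': 236.8325838483372, 'k1': -0.021253259562676173, 'rvec': array([ 2.07885572,  1.14515503, -0.51383831]), 'tvec': array([-300.3634957 , -251.6073445 , 1413.00402809])}
{'vertical_fov': 56.650171209272536, 'cx': 316.3149566578033, 'cy': 241.98072959380454, 'k1': -0.055635910082393686, 'rvec': array([ 2.22719391, -2.17259088,  0.05663935]), 'tvec': array([  18.60897912,  544.97079516, 1035.45241606])}
{'time': 0.1, 'joint_positions': array([ 1.1002897 ,  0.60004396, -0.00251791,  1.60005163,  0.00179033,
        0.94290748, -0.07978923]), 'joint_velocities': array([ 1.55287462e-03,  8.41282135e-05,  5.28953849e-04, -1.67533374e-03,
       -1.35290143e-03, -9.07810877e-04, -4.99486130e-04]), 'joint_torque': array([ 4.38168354e-03, -7.77996755e+01,  1.57006793e+00, -2.58627784e+01,
        1.27186772e-02,  5.44576265e-03, -2.67922678e-05]), 'tool_pos': array([ 278.00018458, -669.12353513,  230.50389973]), 'orientation': array([-2.61258967e+00,  1.74350433e+00,  1.95106153e-03]), 'ft_force': array([-0.42070555,  0.12840847, -0.77088492]), 'ft_torque': array([ 0.004987  , -0.03285002,  0.03330601]), 'width': 85.23671238359832} 18.700000000000003
stud_red 0.6 [384.7, 278.3] [ 463.9 -125.4   46. ]
stud_red 0.42 [499.3, 227.9] [ 585.9 -389.5   46. ]
stud_yellow 0.87 [439.9, 267.9] [ 490.5 -251.7   46. ]
stud_yellow 0.7 [350.1, 271.9] [476.6 -46.2  46. ]
stud_yellow 0.56 [230.9, 229.6] [566.2 228.   46. ]
stud_blue 0.81 [314.9, 273.1] [471.9  33.7  46. ]
stud_blue 0.42 [351.1, 275.7] [468.  -48.7  46. ]
stud_green 0.6 [281.9, 272.6] [471.2 108.7  46. ]
stud_green 0.39 [340.3, 194.7] [652.6 -20.   46. ]
station_yellow 0.74 [376.0, 202.3] [ 642.3 -107.3   10. ]
station_blue 0.94 [340.5, 196.6] [653.7 -22.6  10. ]
station_green 0.79 [305.6, 194.3] [657.1  60.3  10. ]
```

View pics/scene0.png

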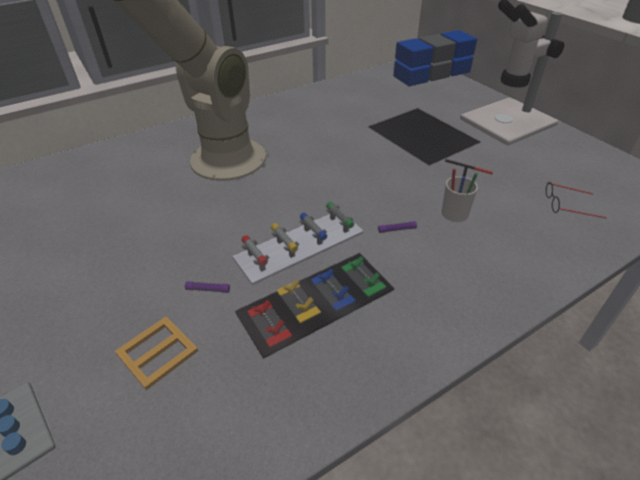

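View pics/top0.png

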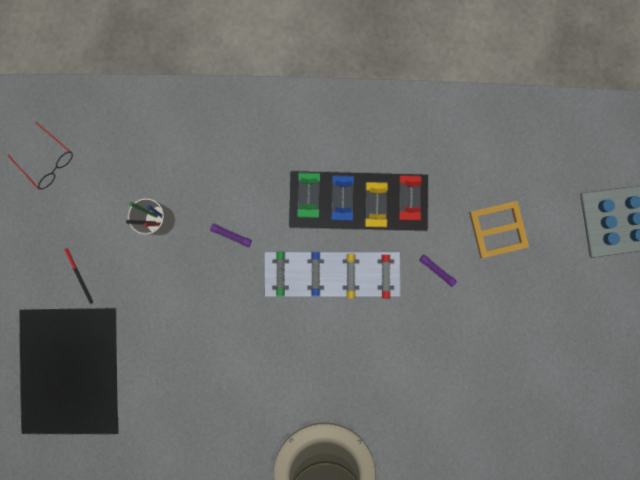

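```bash
python3 - <<'E'
import cv2
i=cv2.imread("pics/top0.png")[150:310,210:470]
cv2.imwrite("pics/top0z.png",cv2.resize(i,None,fx=3,fy=3,interpolation=cv2.INTER_CUBIC))
E
```

```text
(no output)
```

View pics/top0z.png

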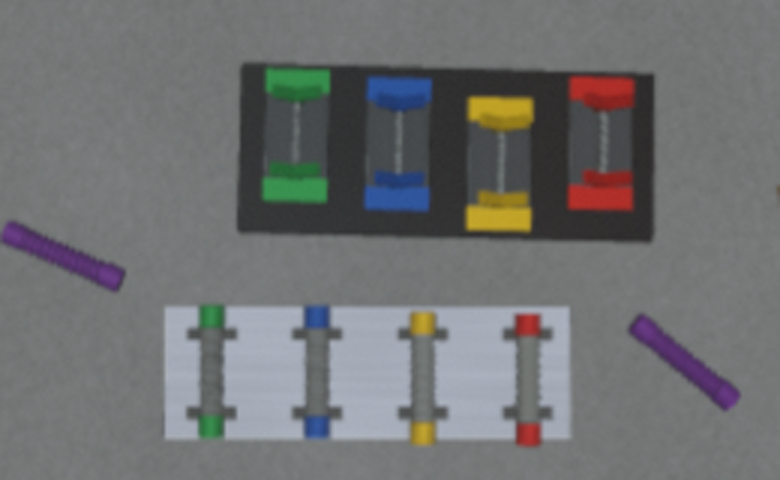

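```bash
cat > seg.py <<'E'
from h import *
H={"red":[(0,8),(172,180)],"yellow":[(18,30)],"blue":[(105,122)],"green":[(50,75)]}
def mask(p,c):
    hsv=cv2.cvtColor(p,cv2.COLOR_RGB2HSV); m=np.zeros(p.shape[:2],bool)
    for a,b in H[c]: m|=(hsv[...,0]>=a)&(hsv[...,0]<=b)
    return m&(hsv[...,1]>110)&(hsv[...,2]>50)
def comps(m,lo=15):
    n,l,s,ce=cv2.connectedComponentsWithStats(m.astype(np.uint8))
    return [(i,s[i],ce[i],l==i) for i in range(1,n) if s[i][4]>=lo]
E
python3 - <<'E'
from seg import *
for n in("top","scene"):
    z=np.load(f"pics/{n}0.npz"); p,d=z["p"],z["d"]
    for c in H:
        for i,s,ce,m in comps(mask(p,c)):
            ds=d[m]; P=at_depth(n,ce,np.median(ds[ds>0])); 
            if 380<P[0]<800 and abs(P[1])<200: print(n,c,s,ce.round(1),P.round(1))
z=np.load("pics/top0.npz"); p,d=z["p"],z["d"]
# height map samples along rack columns
for u,v0,v1 in ((309,172,220),(411,172,225),(281,250,300),(321,170,240)):
    print(u,[(v,)+tuple(at_depth("top",(u,v),d[v,u]).round(0)) for v in range(v0,v1,4)])
E
```

```text
top red [399 175  23  12 237] [410.4 180. ] [ 696.1 -186.5   20.3]
top red [399 207  22  14 266] [410.3 213.5] [ 616.5 -187.2   20.5]
top red [382 255   8   7  55] [385.4 258.1] [ 509.9 -125.    53.8]
top red [382 291   8   8  58] [385.6 294.4] [ 428.  -126.8   53.6]
top yellow [365 182  23  12 239] [376.5 186.9] [ 677.3 -106.5   20.5]
top yellow [365 214  23  14 271] [376.2 220.6] [ 597.8 -107.    20.4]
top yellow [347 254   8   7  52] [350.5 257.2] [509.8 -45.7  54.8]
top yellow [347 291   8   7  56] [350.5 294. ] [427.1 -47.6  54.1]
top blue [332 175  22  12 220] [342.5 180.3] [690.9 -25.8  20.6]
top blue [331 207  22  14 257] [342.1 213.8] [611.6 -26.7  20.3]
top blue [312 252   7   7  48] [315.1 255.1] [512.8  34.4  54.8]
top blue [312 289   7   7  49] [315. 292.] [429.7  32.5  54.2]
top green [298 173  22  11 206] [308.7 177.4] [695.9  53.7  20.4]
top green [297 204  22  14 242] [307.7 210.9] [616.3  54.1  21.1]
top green [277 252   7   7  48] [280.1 255.1] [510.8 113.4  54.2]
top green [277 289   7   7  46] [280.  291.8] [428.2 111.3  54.7]
scene red [242 236   7   6  27] [244
[... 4077 characters left out ...]
24.0), np.float64(9.0)), (198, np.float64(649.0), np.float64(24.0), np.float64(11.0)), (202, np.float64(640.0), np.float64(23.0), np.float64(8.0)), (206, np.float64(630.0), np.float64(23.0), np.float64(10.0)), (210, np.float64(621.0), np.float64(23.0), np.float64(9.0)), (214, np.float64(611.0), np.float64(23.0), np.float64(10.0)), (218, np.float64(601.0), np.float64(22.0), np.float64(13.0)), (222, np.float64(592.0), np.float64(22.0), np.float64(14.0)), (226, np.float64(583.0), np.float64(22.0), np.float64(8.0)), (230, np.float64(574.0), np.float64(22.0), np.float64(1.0)), (234, np.float64(564.0), np.float64(21.0), np.float64(1.0)), (238, np.float64(555.0), np.float64(21.0), np.float64(0.0))]
```

```bash
cat > meas.py <<'E'
from seg import *
from scipy.optimize import least_squares
K=8
def up(p,roi):
    u0,v0,u1,v1=roi; c=p[v0:v1,u0:u1]
    return cv2.resize(c,None,fx=K,fy=K,interpolation=cv2.INTER_CUBIC)
def poly(n,pts):
    q=np.array([proj(n,P) for P in pts]); return q
def hullrect(p,c,roi):
    m=mask(up(p,roi),c).astype(np.uint8)
    nn,l,s,ce=cv2.connectedComponentsWithStats(m)
    m=np.isin(l,[i for i in range(1,nn) if s[i][4]>600])
    v,u=np.nonzero(m); pts=np.c_[(u+.5)/K-.5+roi[0],(v+.5)/K-.5+roi[1]].astype(np.float32)
    return pts
def fitrect(n,pts,z,ztop_pts=None):
    # to world plane z, min-area rectangle
    hull=cv2.convexHull(pts)[:,0]
    W=np.array([at_z(n,h,z)[:2] for h in hull],np.float32)
    (cx,cy),(a,b),ang=cv2.minAreaRect(W)
    t=ang if a>b else ang+90
    t=(t+90)%180-90
    return cx,cy,np.radians(t),max(a,b),min(a,b)
E
python3 - <<'E'
from meas import *
p=np.load("pics/top0.npz")["p"]
for c,u in (("green",308),("blue",342),("yellow",376),("red",410)):
    print("stn",c,np.round(fitrect("top",hullrect(p,c,(u-20,165,u+20,236)),20),3))
for c,u in (("green",280),("blue",315),("yellow",350),("red",385)):
    print("stud",c,np.round(fitrect("top",hullrect(p,c,(u-14,242,u+14,306)),46),3), at_z("top",(u,275),46).round(0))
print(-cam("top")[2].T@cam("top")[3], -cam("scene")[2].T@cam("scene")[3])
E
```

```text
stn green [6.55032e+02 5.36760e+01 2.00000e-03 1.05440e+02 5.11760e+01]
stn blue [ 6.50328e+02 -2.58470e+01 -2.00000e-03  1.06765e+02  5.26410e+01]
stn yellow [ 6.36706e+02 -1.06201e+02  3.00000e-03  1.08051e+02  5.38120e+01]
stn red [ 655.016 -185.869   -0.     107.474   53.838]
stud green [4.6927e+02 1.1333e+02 2.5000e-02 9.8119e+01 1.6458e+01] [466. 113.  46.]
stud blue [4.71127e+02 3.30700e+01 2.50000e-02 9.89750e+01 1.70190e+01] [468.  33.  46.]
stud yellow [ 4.67683e+02 -4.69120e+01  2.20000e-02  9.95900e+01  1.82340e+01] [470. -46.  46.]
stud red [ 4.68578e+02 -1.26840e+02  1.90000e-02  9.89010e+01  1.85900e+01] [ 471. -126.   46.]
[ 495.29519574   36.4683432  1059.648006  ] [1188.46912581 -381.26650866  769.59850255]
```

send_rows(
  commands=[
    [0,0,0,0,0,7.1,0],
    [0,0,0,0,0,7.1,0],
    [0,0,0,0,0,7.1,0],
    [0,0,0,0,0,0,0],
  ],
)

```text
time: 0.9
tool_pos: [278.4, -669.4, 231.2]
orientation: [2.244, -2.198, -0.0]
ft_force: [-0.6, -1.5, -0.7]
width: 42.7
```

```bash
cat > go.py <<'E'
import sys
from h import *
from workcell import arm
def go(x,y,z,yaw=None):
    s=arm.sense(); R=cv2.Rodrigues(np.array(s["orientation"]))[0]; p=np.array(s["tool_pos"])
    ang=np.arctan2(R[1,0],R[0,0])+np.pi/2
    print("t",round(s["time"],2),"pos",p.round(1),"yaw",ang.round(4),"tilt",R[:,2].round(4),"w",round(s["width"],1),"F",np.round(s["ft_force"],1))
    print("tool shift mm",(R.T@(np.array([x,y,z])-p)).round(1), "turn z deg", None if yaw is None else np.degrees(ang-yaw).round(2))
if __name__=="__main__": go(*[float(a) for a in sys.argv[1:]])
E
python3 go.py 469 113 100 0.022
```

```text
t 0.9 pos [ 278.4 -669.4  231.2] yaw 0.0206 tilt [-3.e-04 -0.e+00 -1.e+00] w 42.7 F [-0.6 -1.5 -0.7]
tool shift mm [-778.3 -206.7  131.2] turn z deg -0.08
```

send_rows(
  commands=[
    [-0.045,-0.0207,0,0,0,0,0],
    [-0.045,-0.0207,0,0,0,0,0],
    [-0.045,-0.0207,0,0,0,0,0],
    [-0.045,-0.0207,0,0,0,0,0],
    [-0.045,-0.0207,0,0,0,0,0],
    [-0.045,-0.0207,0,0,0,0,0],
    [-0.045,-0.0207,0,0,0,0,0],
    [-0.045,-0.0207,0,0,0,0,0],
    [-0.045,-0.0207,0,0,0,0,0],
    [-0.045,-0.0207,0,0,0,0,0],
  ],
)

```text
time: 1.9
tool_pos: [475.8, -213.2, 231.6]
orientation: [-2.25, 2.192, -0.001]
ft_force: [0.7, -0.3, -0.5]
width: 42.7
```

send_rows(
  commands=[
    [-0.045,0,0.01,0,0,0,0],
    [-0.045,0,0.02,0,0,0,0],
    [-0.045,0,0.02,0,0,0,0],
    [-0.045,0,0.02,0,0,0,0],
    [-0.045,0,0.02,0,0,0,0],
    [-0.045,0,0.02,0,0,0,0],
    [-0.045,0,0.02,0,0,0,0],
    [-0.013,0,0,0,0,0,0],
    [0,0,0,0,0,0,0],
    [0,0,0,0,0,0,0],
  ],
)

```text
time: 2.9
tool_pos: [468.1, 112.2, 101.6]
orientation: [2.248, -2.195, 0.001]
ft_force: [0.3, -0.9, 0.5]
width: 42.7
```

```bash
python3 go.py 469 113 27 0.022; python3 - <<'E'
from h import *
save("scene","s1.png"); save("top","t1.png")
i=cv2.imread("pics/s1.png")[130:330,220:420]
j=cv2.imread("pics/t1.png")[150:310,230:430]
cv2.imwrite("pics/z1.png",np.hstack([cv2.resize(i,(400,400),interpolation=cv2.INTER_CUBIC),cv2.resize(j,(400,400),interpolation=cv2.INTER_CUBIC)]))
print(arm.sense()["joint_positions"].round(2))
E
```

```text
t 2.9 pos [468.1 112.2 101.6] yaw 0.0239 tilt [ 3.e-04 -4.e-04 -1.e+00] w 42.7 F [ 0.3 -0.9  0.5]
tool shift mm [-0.8 -0.9 74.6] turn z deg 0.11
[-0.39  0.53  0.05  2.26 -0.07  0.35 -1.82]
```

View pics/z1.png

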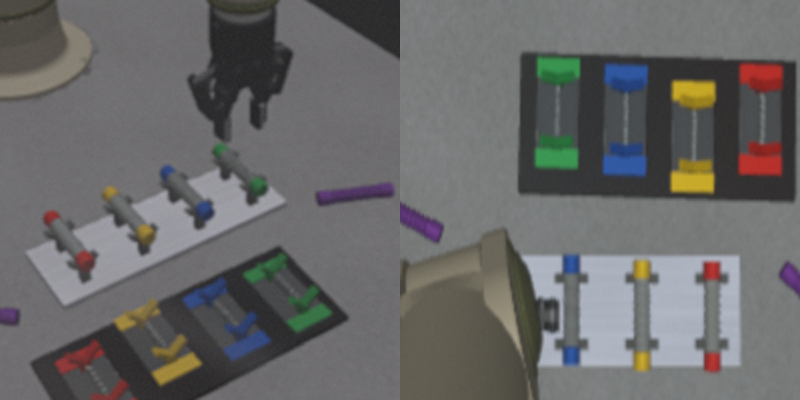

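```bash
python3 - <<'E'
from h import *
s=arm.sense(); P=s["tool_pos"]; print(proj("scene",P), [proj("scene",P+np.array([0,y,0])) for y in(-21,21)])
i=cv2.imread("pics/s1.png")[160:230,310:390]
cv2.imwrite("pics/z2.png",cv2.resize(i,None,fx=8,fy=8,interpolation=cv2.INTER_CUBIC))
E
```

```text
[338.98803391 196.24184034] [array([331.83567709, 199.07882864]), array([346.03450504, 193.44727567])]
```

View pics/z2.png

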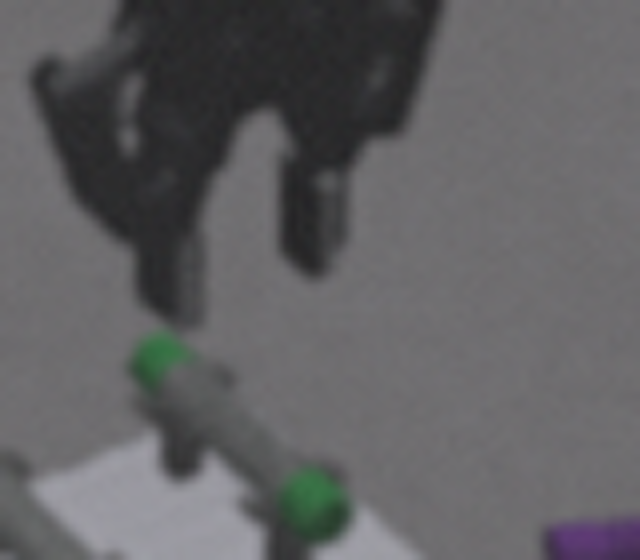

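send_rows(
  commands=[
    [-0.001,-0.001,0.02,0,0,0,0],
    [0,0,0.02,0,0,0,0],
    [0,0,0.018,0,0,0,0],
    [0,0,0.012,0,0,0,0],
    [0,0,0.005,0,0,0,0],
    [0,0,0,0,0,0,0],
    [0,0,0,0,0,0,0],
  ],
)

```text
time: 3.7
tool_pos: [469.2, 113.6, 26.8]
orientation: [-2.245, 2.197, -0.0]
ft_force: [-0.7, -0.8, 0.8]
width: 43.0
```

send_rows(
  commands=[
    [0,0,0,0,0,0,-1],
    [0,0,0,0,0,0,-1],
    [0,0,0,0,0,0,-1],
    [0,0,0,0,0,0,-1],
    [0,0,0,0,0,0,-1],
  ],
)

```text
time: 4.2
tool_pos: [469.3, 112.3, 27.1]
orientation: [2.244, -2.198, 0.003]
ft_force: [0.4, -6.4, 5.9]
width: 18.2
```

send_rows(
  commands=[
    [0,0,-0.01,0,0,0,-1],
    [0,0,-0.02,0,0,0,-1],
    [0,0,-0.025,0,0,0,-1],
    [0.01,-0.03,0,0,0,0,-1],
    [0.014,-0.04,0,0,0,0,-1],
    [0.014,-0.04,0,0,0,0,-1],
    [0.014,-0.04,0,0,0,0,-1],
    [0.011,-0.035,0,0,0,0,-1],
    [0,0,0,0,0,1,-1],
    [0,0,0,0,0,0,-1],
  ],
)

```text
time: 5.2
tool_pos: [655.0, 54.9, 81.4]
orientation: [2.225, -2.217, -0.001]
ft_force: [0.3, 0.8, -1.9]
width: 17.9
```

```bash
cat > look.py <<'E'
import sys
from h import *
k=sys.argv[1]
save("scene",f"s{k}.png"); save("top",f"t{k}.png")
i=cv2.imread(f"pics/s{k}.png")[200:350,220:420]
j=cv2.imread(f"pics/t{k}.png")[160:310,240:440]
cv2.imwrite(f"pics/z{k}.png",np.hstack([cv2.resize(i,(400,300),interpolation=cv2.INTER_CUBIC),cv2.resize(j,(400,300),interpolation=cv2.INTER_CUBIC)]))
E
python3 go.py 655 53.7 27 0.005;python3 look.py 3
```

```text
t 5.2 pos [655.   54.9  81.4] yaw 0.0037 tilt [-5.e-04  1.e-04 -1.e+00] w 17.9 F [ 0.3  0.8 -1.9]
tool shift mm [ 1.2  0.  54.4] turn z deg -0.08
```

View pics/z3.png

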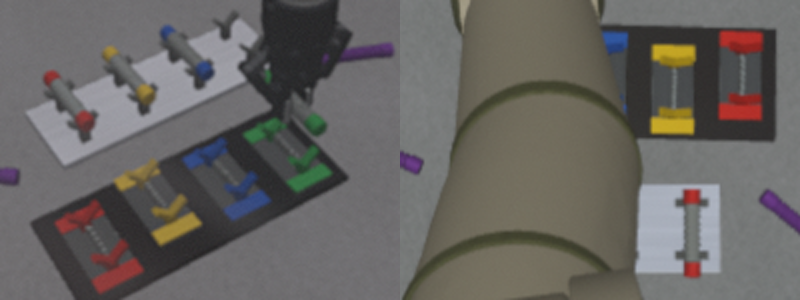

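```bash
cat > capfit.py <<'E'
from meas import *
def cappoly(n,c,yaw,end):
    a=np.array([np.cos(yaw),np.sin(yaw),0]); b=np.array([-a[1],a[0],0]); z=np.array([0,0,1])
    pts=[proj(n,np.array(c)+a*end*s+10*(np.cos(t)*b+np.sin(t)*z)) for s in(33,50) for t in np.linspace(0,2*np.pi,24)]
    h=cv2.convexHull(np.array(pts,np.float32)); m=cv2.moments(h); return np.array([m["m10"]/m["m00"],m["m01"]/m["m00"]]),m["m00"],h[:,0]
def obs(p,c,roi,lo=600):
    m=mask(up(p,roi),c)
    return [(ce/K+ (0.5/K-.5)+np.array(roi[:2]),s[4]/K/K) for i,s,ce,_ in comps(m,lo)]
E
python3 - <<'E'
from capfit import *
p=np.load("pics/scene0.npz")["p"]
S={"green":(469.3,113.3,.025),"blue":(471.1,33.1,.025),"yellow":(467.7,-46.9,.022),"red":(468.6,-126.8,.019)}
for c,(x,y,w) in S.items():
    for e in(1,-1):
        q,a,_=cappoly("scene",(x,y,46),w,e); r=(int(q[0])-10,int(q[1])-10,int(q[0])+11,int(q[1])+11)
        print(c,e,q.round(2),round(a,1),[(o.round(2),round(A,1)) for o,A in obs(p,c,r)])
p=np.load("pics/s3.npz")["p"]
q,a,_=cappoly("scene",(655,54.9,100.2),.004,1);print(q,a)
r=(int(q[0])-12,int(q[1])-12,int(q[0])+12,int(q[1])+12)
print([(o.round(2),round(A,1)) for o,A in obs(p,"green",r)])
for d in((1,0,0),(0,1,0),(0,0,1)): print((cappoly("scene",np.array((655,54.9,100.2))+5*np.array(d),.004,1)[0]-q)/5)
E
```

```text
green 1 [349.12 222.45] 73.9 [(array([348.57, 221.42]), np.float64(18.8))]
green -1 [330.35 205.22] 67.8 [(array([329.22, 203.94]), np.float64(10.0))]
blue 1 [322.22 234.57] 78.3 [(array([321.58, 234.23]), np.float64(37.9))]
blue -1 [304.15 216.29] 71.7 [(array([302.9 , 215.12]), np.float64(20.0))]
yellow 1 [292.61 246.14] 83.1 [(array([292.18, 246.31]), np.float64(52.7))]
yellow -1 [275.54 226.81] 75.7 [(array([274.32, 225.83]), np.float64(26.6))]
red 1 [262.23 259.46] 88.9 [(array([261.54, 258.7 ]), np.float64(37.9))]
red -1 [246.22 238.89] 80.7 [(array([244.88, 237.94]), np.float64(28.4))]
[377.04639479 261.62584094] 103.56512141320854
[(array([376.89, 260.92]), np.float64(42.6))]
[0.29104292 0.28984655]
[ 0.38057412 -0.18434894]
[ 0.03554602 -0.33395828]
```

```bash
sed -i 's/>110)&(hsv\[...,2\]>50/>SMIN)\&(hsv[...,2]>25/; s/^H=/SMIN=110\nH=/' seg.py; cat > c.py <<'E'
import seg
from capfit import *
seg.SMIN=80
p=np.load("pics/scene0.npz")["p"]
S={"green":(469.3,113.3,.025),"blue":(471.1,33.1,.025),"yellow":(467.7,-46.9,.022),"red":(468.6,-126.8,.019)}
def cmp(p,c,x,y,z,w,e,R=12):
    q,a,_=cappoly("scene",(x,y,z),w,e); r=(int(q[0])-R,int(q[1])-R,int(q[0])+R+1,int(q[1])+R+1)
    print(c,e,q.round(2),round(a,1),[((o-q).round(2),round(A,1)) for o,A in obs(p,c,r)])
if __name__=="__main__":
    for c,(x,y,w) in S.items():
        for e in(1,-1): cmp(p,c,x,y,46,w,e)
    cmp(np.load("pics/s3.npz")["p"],"green",655,54.9,100.2,.004,1)
E
python3 c.py
```

```text
green 1 [349.12 222.45] 73.9 [(array([-0.45, -0.1 ]), np.float64(43.7))]
green -1 [330.35 205.22] 67.8 [(array([-1.15, -1.06]), np.float64(20.5))]
blue 1 [322.22 234.57] 78.3 [(array([-0.54,  0.1 ]), np.float64(55.5))]
blue -1 [304.15 216.29] 71.7 [(array([-1.22, -1.05]), np.float64(29.2))]
yellow 1 [292.61 246.14] 83.1 [(array([-0.39,  0.39]), np.float64(66.9))]
yellow -1 [275.54 226.81] 75.7 [(array([-1.18, -0.91]), np.float64(35.7))]
red 1 [262.23 259.46] 88.9 [(array([-0.34,  0.3 ]), np.float64(65.2))]
red -1 [246.22 238.89] 80.7 [(array([-1.33, -0.9 ]), np.float64(37.0))]
green 1 [377.05 261.63] 103.6 [(array([0.17, 0.07]), np.float64(69.6))]
```

send_rows(
  commands=[
    [0.0018,0.0007,0.01,0,0,0,-1],
    [0,0,0.015,0,0,0,-1],
    [0,0,0.012,0,0,0,-1],
    [0,0,0.008,0,0,0,-1],
    [0,0,0.004,0,0,0,-1],
    [0,0,0.002,0,0,0,-1],
    [0,0,0,0,0,0,-1],
  ],
)

```text
time: 6.0
tool_pos: [654.6, 53.1, 30.0]
orientation: [2.226, -2.216, -0.0]
ft_force: [-0.2, -0.6, -2.2]
width: 18.1
```

```bash
python3 go.py 655 53 27 0.005
```

```text
t 6.0 pos [654.6  53.1  30. ] yaw 0.0045 tilt [-3.e-04 -1.e-04 -1.e+00] w 18.1 F [-0.2 -0.6 -2.2]
tool shift mm [ 0.1 -0.4  3. ] turn z deg -0.03
```

send_rows(
  commands=[
    [0,0,0.001,0,0,0,-1],
    [0,0,0.001,0,0,0,-1],
    [0,0,0,0,0,0,-1],
  ],
)

```text
time: 6.3
tool_pos: [654.7, 53.2, 28.5]
orientation: [-2.226, 2.216, -0.0]
ft_force: [0.2, 0.5, -2.5]
width: 17.9
```

send_rows(
  commands=[
    [0,0,0.001,0,0,0,-1],
    [0,0,0,0,0,0,-1],
  ],
)

```text
time: 6.5
tool_pos: [654.8, 53.2, 27.4]
orientation: [-2.226, 2.216, -0.0]
ft_force: [0.2, -0.2, -0.1]
width: 18.1
```

```bash
python3 go.py 655 53 27 0.005
```

```text
t 6.5 pos [654.8  53.2  27.4] yaw 0.0045 tilt [ 4.e-04  1.e-04 -1.e+00] w 18.1 F [ 0.2 -0.2 -0.1]
tool shift mm [ 0.2 -0.2  0.4] turn z deg -0.03
```

send_rows(
  commands=[
    [0,0,0.0005,0,0,0,-1],
    [0,0,0,0,0,0,-1],
  ],
)

```text
time: 6.7
tool_pos: [654.8, 53.1, 27.3]
orientation: [-2.226, 2.216, -0.0]
ft_force: [-1.5, 1.2, 4.5]
width: 18.4
```

send_rows(
  commands=[
    [0,0,0,0,0,0,-0.5],
    [0,0,0,0,0,0,-0.4],
    [0,0,0,0,0,0,-0.2],
    [0,0,0,0,0,0,0],
    [0,0,0,0,0,0,0],
    [0,0,-0.01,0,0,0,0],
    [0,0,-0.02,0,0,0,0],
    [0,0,-0.03,0,0,0,0],
    [0,0,-0.01,0,0,0,0],
  ],
)

```text
time: 7.6
tool_pos: [656.0, 53.2, 100.0]
orientation: [-2.224, 2.214, -0.004]
ft_force: [-0.1, -0.7, 0.4]
width: 42.5
```

```bash
python3 go.py 471 33 97 0.025;python3 look.py 4;python3 - <<'E'
from c import *
for e in (1,-1): cmp(np.load("pics/s4.npz")["p"],"green",655,53.7,46,.005,e)
E
```

```text
t 7.6 pos [656.   53.2 100. ] yaw 0.0044 tilt [ 3.7e-03  5.0e-04 -1.0e+00] w 42.5 F [-0.1 -0.7  0.4]
tool shift mm [ 19.4 185.1   2.3] turn z deg -1.18
green 1 [374.77 279.19] 95.6 [(array([-0.37,  4.4 ]), np.float64(246.8))]
green -1 [352.74 256.46] 86.7 [(array([-1.69, -0.34]), np.float64(27.5)), (array([-4.27,  9.2 ]), np.float64(70.1))]
```

View pics/z4.png

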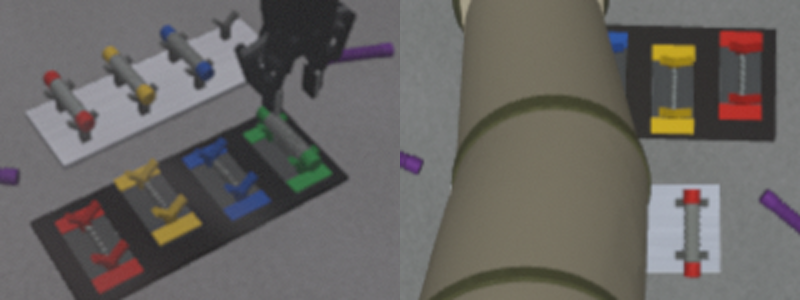

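send_rows(
  commands=[
    [0.003,0.035,0,0,0,-1.2,0],
    [0.005,0.04,0,0,0,0,0],
    [0.005,0.04,0,0,0,0,0],
    [0.005,0.04,0,0,0,0,0],
    [0.002,0.03,0,0,0,0,0],
    [0,0,0,0,0,0,0],
    [0,0,0,0,0,0,0],
  ],
)

```text
time: 8.4
tool_pos: [469.9, 29.2, 96.5]
orientation: [2.25, -2.192, -0.0]
ft_force: [0.3, 0.1, -0.5]
width: 43.0
```

```bash
python3 go.py 471.1 32.7 27 0.025;python3 look.py 5
```

```text
t 8.4 pos [469.9  29.2  96.5] yaw 0.0257 tilt [-4.e-04 -0.e+00 -1.e+00] w 43.0 F [ 0.3  0.1 -0.5]
tool shift mm [-3.4 -1.3 69.5] turn z deg 0.04
```

View pics/z5.png

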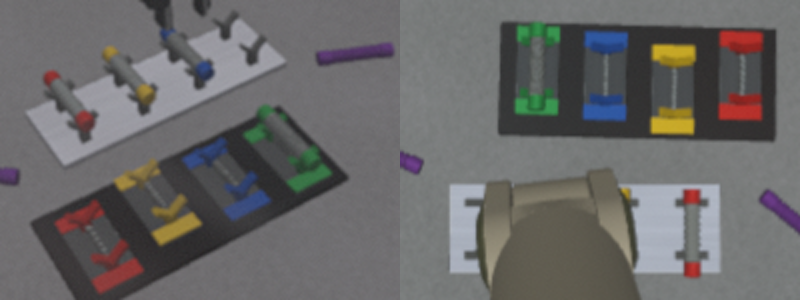

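```bash
cat > ov.py <<'E'
from capfit import *
def ov(n,fn,out,x,y,w,roi,S=8,z=46):
    p=cv2.imread(fn)[roi[1]:roi[3],roi[0]:roi[2]]
    p=cv2.resize(p,None,fx=S,fy=S,interpolation=cv2.INTER_CUBIC); o=p.copy()
    for e in(1,-1):
        h=cappoly(n,(x,y,z),w,e)[2]; h=((h-np.array(roi[:2])+.5)*S-.5).astype(int)
        cv2.polylines(o,[h],True,(255,255,255),1)
    cv2.imwrite(out,np.hstack([p,o]))
E
python3 - <<'E'
from ov import *
ov("top","pics/t5.png","pics/o5.png",655,53.7,.005,(288,165,330,225))
E
```

```text
(no output)
```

View pics/o5.png

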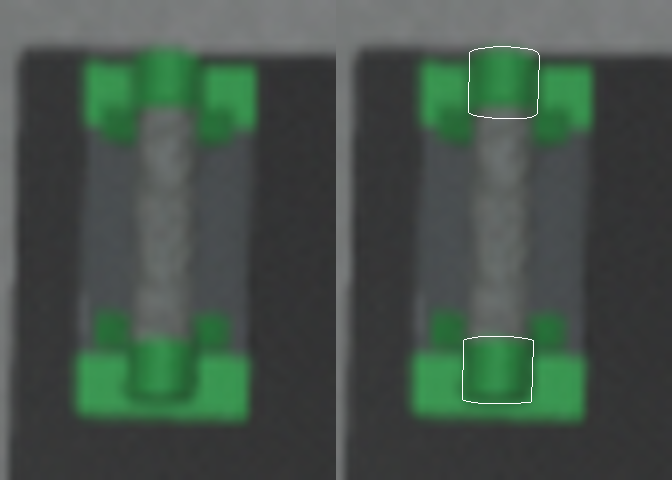

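send_rows(
  commands=[
    [-0.0034,-0.0013,0.015,0,0,0,0],
    [0,0,0.02,0,0,0,0],
    [0,0,0.02,0,0,0,0],
    [0,0,0.01,0,0,0,0],
    [0,0,0.0045,0,0,0,0],
    [0,0,0,0,0,0,0],
    [0,0,0,0,0,0,0],
  ],
)

```text
time: 9.2
tool_pos: [471.7, 32.6, 27.6]
orientation: [-2.249, 2.193, -0.001]
ft_force: [0.4, 0.6, -1.0]
width: 42.6
```

send_rows(
  commands=[
    [0,0,0,0,0,0,-1],
    [0,0,0,0,0,0,-1],
    [0,0,0,0,0,0,-1],
    [0,0,0,0,0,0,-1],
    [0,0,0,0,0,0,-1],
  ],
)

```text
time: 9.7
tool_pos: [471.7, 32.3, 28.0]
orientation: [-2.248, 2.193, -0.002]
ft_force: [0.1, -1.1, 6.0]
width: 18.3
```

```bash
python3 go.py 650.4 -26.2 27 0.025
```

```text
t 9.7 pos [471.7  32.3  28. ] yaw 0.0249 tilt [ 1.4e-03 -2.0e-04 -1.0e+00] w 18.3 F [ 0.1 -1.1  6. ]
tool shift mm [  62.9 -177.2    1.3] turn z deg -0.0
```

send_rows(
  commands=[
    [0,0,-0.01,0,0,0,-1],
    [0,0,-0.02,0,0,0,-1],
    [0,0,-0.025,0,0,0,-1],
    [0.01,-0.03,0,0,0,0,-1],
    [0.014,-0.04,0,0,0,0,-1],
    [0.014,-0.04,0,0,0,0,-1],
    [0.014,-0.04,0,0,0,0,-1],
    [0.011,-0.028,0,0,0,0,-1],
    [0,0,0,0,0,1.15,-1],
    [0,0,0,0,0,0,-1],
  ],
)

```text
time: 10.7
tool_pos: [650.2, -26.0, 82.4]
orientation: [2.226, -2.216, -0.001]
ft_force: [-0.3, 0.5, -3.6]
width: 18.0
```

```bash
python3 go.py 650.9 -26.3 27 0.005;python3 look.py 6;python3 - <<'E'
from c import *
P=arm.sense()["tool_pos"]
for e in (1,-1):cmp(np.load("pics/s6.npz")["p"],"blue",P[0]-.5,P[1]+.5,P[2]+18.5,.005,e)
E
```

```text
t 10.7 pos [650.2 -26.   82.4] yaw 0.0043 tilt [-1.2e-03  1.0e-04 -1.0e+00] w 18.0 F [-0.3  0.5 -3.6]
tool shift mm [ 0.3 -0.8 55.4] turn z deg -0.04
blue 1 [343.9  274.72] 110.2 [(array([-0.09,  1.37]), np.float64(100.0))]
blue -1 [322.07 250.71] 99.1 [(array([-2.85,  0.24]), np.float64(25.1))]
```

View pics/z6.png

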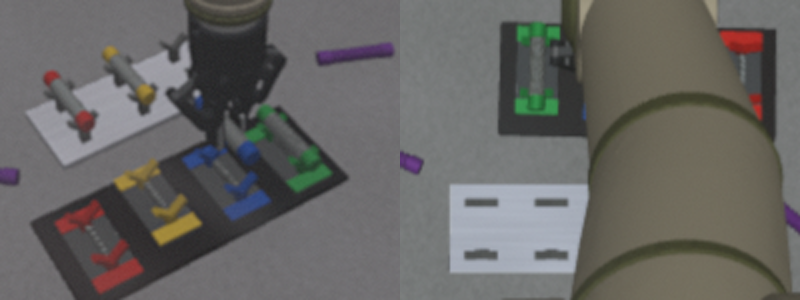

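send_rows(
  commands=[
    [0,-0.0005,0.01,0,0,0,-1],
    [0,0,0.015,0,0,0,-1],
    [0,0,0.012,0,0,0,-1],
    [0,0,0.008,0,0,0,-1],
    [0,0,0.004,0,0,0,-1],
    [0,0,0.002,0,0,0,-1],
    [0,0,0.001,0,0,0,-1],
    [0,0,0,0,0,0,-1],
  ],
)

```text
time: 11.6
tool_pos: [651.5, -25.8, 30.4]
orientation: [-2.227, 2.215, -0.0]
ft_force: [-0.6, 0.5, -3.0]
width: 18.1
```

```bash
python3 go.py 650.9 -26.3 27.3 0.005; python3 - <<'E'
from h import *
save("scene","s7.png")
i=cv2.imread("pics/s7.png")[230:320,290:400]
cv2.imwrite("pics/z7.png",cv2.resize(i,None,fx=6,fy=6,interpolation=cv2.INTER_CUBIC))
E
```

```text
t 11.6 pos [651.5 -25.8  30.4] yaw 0.0055 tilt [ 4.e-04 -0.e+00 -1.e+00] w 18.1 F [-0.6  0.5 -3. ]
tool shift mm [0.5 0.7 3.1] turn z deg 0.03
```

View pics/z7.png

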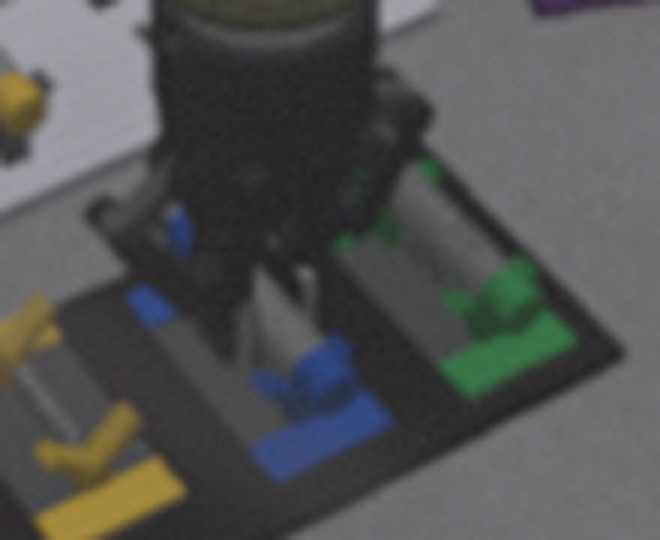

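Nearly seated and well aligned with its station; blue cap at about (344,292). I'll lower the last 3 mm.

send_rows(
  commands=[
    [0.0003,0.0003,0.001,0,0,0,-1],
    [0,0,0.001,0,0,0,-1],
    [0,0,0,0,0,0,-1],
  ],
)

```text
time: 11.95
tool_pos: [651.3, -26.5, 28.6]
orientation: [-2.227, 2.216, -0.001]
ft_force: [-0.2, -1.1, -1.1]
width: 18.3
```

send_rows(
  commands=[
    [0,0,0.0005,0,0,0,-1],
    [0,0,0,0,0,0,-1],
  ],
)

```text
time: 12.15
tool_pos: [651.4, -26.7, 28.3]
orientation: [-2.227, 2.216, -0.001]
ft_force: [-0.7, -3.0, 4.5]
width: 18.2
```

send_rows(
  commands=[
    [0,0,0,0,0,0,-0.5],
    [0,0,0,0,0,0,-0.4],
    [0,0,0,0,0,0,-0.2],
    [0,0,0,0,0,0,0],
    [0,0,0,0,0,0,0],
    [0,0,-0.01,0,0,0,0],
    [0,0,-0.02,0,0,0,0],
    [0,0,-0.03,0,0,0,0],
    [0,0,-0.01,0,0,0,0],
    [0,0,0,0,0,0,0],
  ],
)

```text
time: 13.15
tool_pos: [652.1, -26.1, 99.9]
orientation: [-2.226, 2.214, -0.004]
ft_force: [0.2, 0.0, 0.1]
width: 42.9
```

```bash
python3 go.py 467.7 -47.3 97 0.022
```

```text
t 13.15 pos [652.1 -26.1  99.9] yaw 0.0053 tilt [ 3.5e-03  1.0e-04 -1.0e+00] w 42.9 F [0.2 0.  0.1]
tool shift mm [ 20.2 184.6   2.2] turn z deg -0.95
```

send_rows(
  commands=[
    [0,0,0,0,0,-0.95,0],
    [0.003,0.035,0,0,0,0,0],
    [0.004,0.04,0,0,0,0,0],
    [0.004,0.04,0,0,0,0,0],
    [0.004,0.04,0,0,0,0,0],
    [0.002,0.0295,0,0,0,0,0],
    [0,0,0,0,0,0,0],
    [0,0,0,0,0,0,0],
  ],
)

```text
time: 13.95
tool_pos: [466.6, -47.2, 97.2]
orientation: [2.246, -2.196, -0.001]
ft_force: [0.7, -0.1, -0.9]
width: 42.8
```

```bash
python3 go.py 467.7 -47.3 27 0.022;python3 look.py 8; python3 - <<'E'
from ov import *
ov("top","pics/t8.png","pics/o8.png",650.4,-25.9,.005,(322,165,364,228))
E
```

```text
t 13.95 pos [466.6 -47.2  97.2] yaw 0.0225 tilt [-1.1e-03  1.0e-04 -1.0e+00] w 42.8 F [ 0.7 -0.1 -0.9]
tool shift mm [ 0.2 -1.1 70.2] turn z deg 0.03
```

View pics/o8.png

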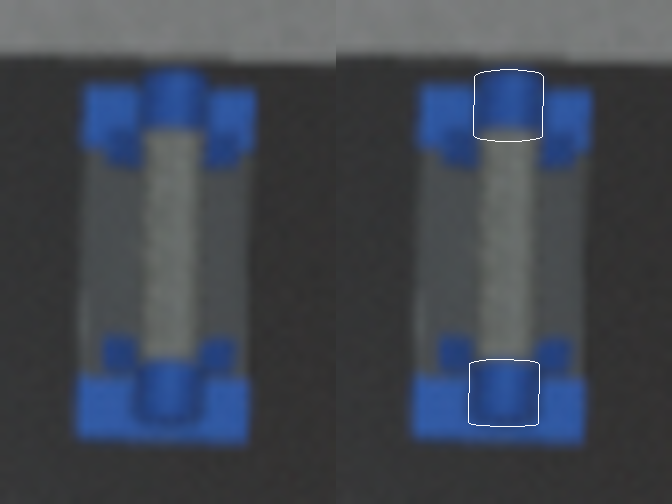

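View pics/z8.png

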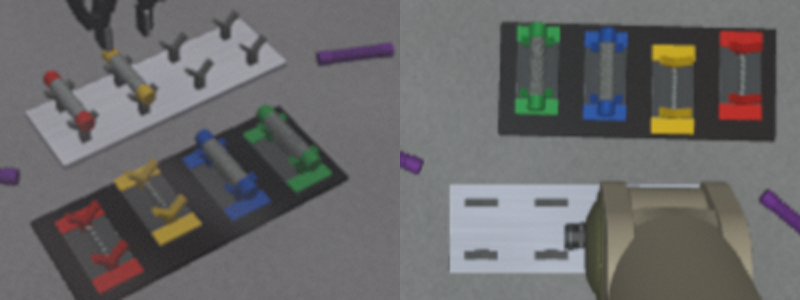

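Blue seated and centred within about 0.3 px of the predicted outline. Next is yellow.

send_rows(
  commands=[
    [0,-0.0008,0.015,0,0,0,0],
    [0,0,0.02,0,0,0,0],
    [0,0,0.02,0,0,0,0],
    [0,0,0.01,0,0,0,0],
    [0,0,0.005,0,0,0,0],
    [0,0,0,0,0,0,0],
    [0,0,0,0,0,0,0],
  ],
)

```text
time: 14.75
tool_pos: [468.1, -47.2, 28.1]
orientation: [-2.246, 2.197, -0.0]
ft_force: [0.1, 0.5, -0.0]
width: 42.6
```

send_rows(
  commands=[
    [0,0,0,0,0,0,-1],
    [0,0,0,0,0,0,-1],
    [0,0,0,0,0,0,-1],
    [0,0,0,0,0,0,-1],
    [0,0,0,0,0,0,-1],
  ],
)

```text
time: 15.25
tool_pos: [468.2, -47.9, 28.5]
orientation: [-2.244, 2.197, -0.002]
ft_force: [-0.6, -3.9, 7.1]
width: 18.1
```

```bash
python3 go.py 636.7 -106.6 27 0.022
```

```text
t 15.25 pos [468.2 -47.9  28.5] yaw 0.0211 tilt [ 1.4e-03 -7.0e-04 -1.0e+00] w 18.1 F [-0.6 -3.9  7.1]
tool shift mm [  62.3 -167.3    1.8] turn z deg -0.05
```

send_rows(
  commands=[
    [0,0,-0.01,0,0,0,-1],
    [0,0,-0.02,0,0,0,-1],
    [0,0,-0.025,0,0,0,-1],
    [0.01,-0.025,0,0,0,0,-1],
    [0.014,-0.04,0,0,0,0,-1],
    [0.014,-0.04,0,0,0,0,-1],
    [0.014,-0.04,0,0,0,0,-1],
    [0.01,-0.023,0,0,0,0,-1],
    [0,0,0,0,0,1,-1],
    [0,0,0,0,0,0,-1],
  ],
)

```text
time: 16.25
tool_pos: [636.4, -105.2, 82.9]
orientation: [2.225, -2.217, -0.002]
ft_force: [-0.5, 0.8, -1.8]
width: 17.8
```

```bash
python3 go.py 637.2 -106.6 27.5 0.005
```

```text
t 16.25 pos [ 636.4 -105.2   82.9] yaw 0.0039 tilt [-1.2e-03  3.0e-04 -1.0e+00] w 17.8 F [-0.5  0.8 -1.8]
tool shift mm [ 1.4 -0.9 55.4] turn z deg -0.06
```

send_rows(
  commands=[
    [0.0012,-0.0005,0.01,0,0,0,-1],
    [0,0,0.015,0,0,0,-1],
    [0,0,0.012,0,0,0,-1],
    [0,0,0.008,0,0,0,-1],
    [0,0,0.004,0,0,0,-1],
    [0,0,0.002,0,0,0,-1],
    [0,0,0.001,0,0,0,-1],
    [0,0,0,0,0,0,-1],
  ],
)

```text
time: 17.05
tool_pos: [637.8, -106.7, 30.9]
orientation: [-2.226, 2.216, -0.0]
ft_force: [0.4, 0.6, -1.7]
width: 18.1
```

```bash
python3 go.py 637.2 -106.6 27.3 0.005; python3 - <<'E'
from h import *
save("scene","s9.png")
i=cv2.imread("pics/s9.png")[250:340,250:360]
cv2.imwrite("pics/z9.png",cv2.resize(i,None,fx=6,fy=6,interpolation=cv2.INTER_CUBIC))
E
```

```text
t 17.05 pos [ 637.8 -106.7   30.9] yaw 0.0046 tilt [ 3.e-04 -0.e+00 -1.e+00] w 18.1 F [ 0.4  0.6 -1.7]
tool shift mm [-0.1  0.6  3.6] turn z deg -0.03
```

View pics/z9.png

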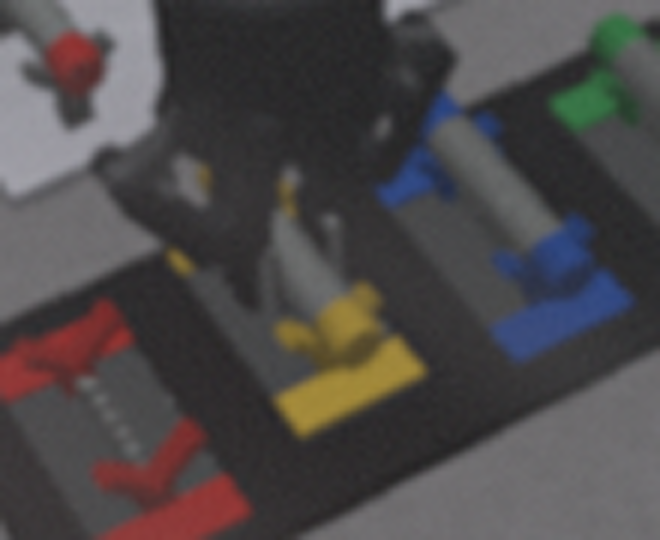

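Yellow stud hovers just above its own yellow saddles, aligned with them (cap at about (308,304)). I'll lower it.

send_rows(
  commands=[
    [0,0.0004,0.001,0,0,0,-1],
    [0,0,0.001,0,0,0,-1],
    [0,0,0,0,0,0,-1],
  ],
)

```text
time: 17.4
tool_pos: [637.3, -106.7, 28.9]
orientation: [-2.226, 2.216, -0.001]
ft_force: [0.4, -0.3, -0.8]
width: 18.0
```

send_rows(
  commands=[
    [0,0,0.0005,0,0,0,-1],
    [0,0,0,0,0,0,-1],
  ],
)

```text
time: 17.6
tool_pos: [637.4, -106.9, 28.8]
orientation: [-2.226, 2.217, -0.001]
ft_force: [-0.8, -0.4, 5.0]
width: 18.3
```

send_rows(
  commands=[
    [0,0,0,0,0,0,-0.5],
    [0,0,0,0,0,0,-0.4],
    [0,0,0,0,0,0,-0.2],
    [0,0,0,0,0,0,0],
    [0,0,0,0,0,0,0],
    [0,0,-0.01,0,0,0,0],
    [0,0,-0.02,0,0,0,0],
    [0,0,-0.03,0,0,0,0],
    [0,0,-0.01,0,0,0,0],
    [0,0,0,0,0,-0.8,0],
  ],
)

```text
time: 18.6
tool_pos: [638.3, -106.8, 100.4]
orientation: [-2.241, 2.199, -0.004]
ft_force: [-0.5, 0.1, -0.5]
width: 42.5
```

```bash
python3 go.py 468.6 -127.3 97 0.019
```

```text
t 18.6 pos [ 638.3 -106.8  100.4] yaw 0.019 tilt [ 3.5e-03 -4.0e-04 -1.0e+00] w 42.5 F [-0.5  0.1 -0.5]
tool shift mm [ 17.3 170.    2.8] turn z deg -0.0
```

send_rows(
  commands=[
    [0.003,0.03,0,0,0,0,0],
    [0.004,0.04,0,0,0,0,0],
    [0.004,0.04,0,0,0,0,0],
    [0.004,0.035,0,0,0,0,0],
    [0.002,0.0245,0,0,0,0,0],
    [0,0,0,0,0,0,0],
    [0,0,0,0,0,0,0],
  ],
)

```text
time: 19.3
tool_pos: [468.0, -126.8, 97.9]
orientation: [2.242, -2.2, -0.001]
ft_force: [0.1, -0.0, 0.2]
width: 42.8
```

```bash
python3 go.py 468.6 -127.3 27.5 0.019;python3 look.py 10; python3 - <<'E'
from ov import *
ov("top","pics/t10.png","pics/o10.png",636.7,-106.2,.005,(355,170,397,235))
E
```

```text
t 19.3 pos [ 468.  -126.8   97.9] yaw 0.0187 tilt [-4.e-04  2.e-04 -1.e+00] w 42.8 F [ 0.1 -0.   0.2]
tool shift mm [ 0.5 -0.6 70.4] turn z deg -0.01
```

View pics/o10.png

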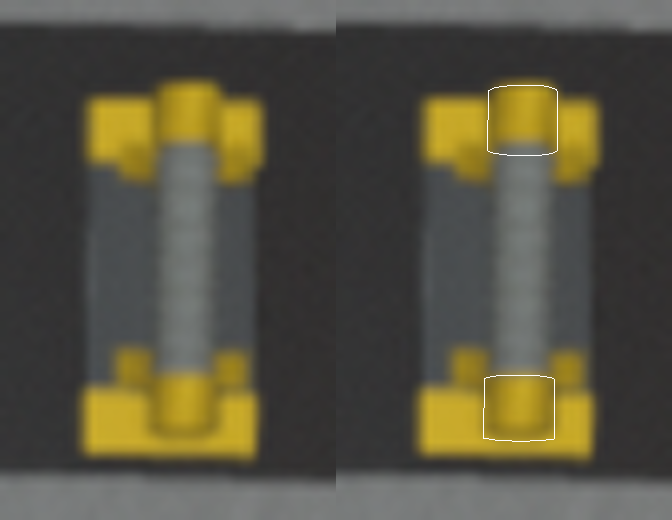

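View pics/z10.png

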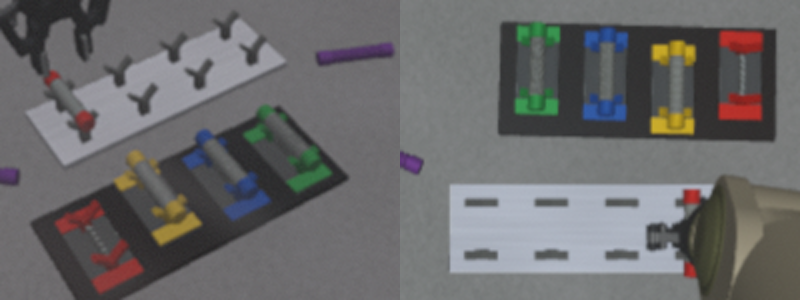

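Yellow is seated, about 0.4 px (roughly 1 mm) too far along x, which is fine. Next is red.

send_rows(
  commands=[
    [0.0004,-0.0004,0.015,0,0,0,0],
    [0,0,0.02,0,0,0,0],
    [0,0,0.02,0,0,0,0],
    [0,0,0.01,0,0,0,0],
    [0,0,0.0055,0,0,0,0],
    [0,0,0,0,0,0,0],
    [0,0,0,0,0,0,0],
  ],
)

```text
time: 20.1
tool_pos: [468.8, -127.2, 28.1]
orientation: [-2.242, 2.2, -0.001]
ft_force: [-0.8, -0.1, 0.5]
width: 42.7
```

send_rows(
  commands=[
    [0,0,0,0,0,0,-1],
    [0,0,0,0,0,0,-1],
    [0,0,0,0,0,0,-1],
    [0,0,0,0,0,0,-1],
    [0,0,0,0,0,0,-1],
  ],
)

```text
time: 20.6
tool_pos: [468.9, -127.9, 28.5]
orientation: [-2.241, 2.201, -0.003]
ft_force: [-0.3, -3.4, 6.4]
width: 18.4
```

```bash
python3 go.py 655 -186.3 27 0.022
```

```text
t 20.6 pos [ 468.9 -127.9   28.5] yaw 0.0179 tilt [ 1.4e-03 -9.0e-04 -1.0e+00] w 18.4 F [-0.3 -3.4  6.4]
tool shift mm [  61.7 -185.1    1.8] turn z deg -0.24
```

send_rows(
  commands=[
    [0,0,-0.01,0,0,0,-1],
    [0,0,-0.02,0,0,0,-1],
    [0,0,-0.025,0,0,0,-1],
    [0.01,-0.03,0,0,0,0,-1],
    [0.014,-0.042,0,0,0,0,-1],
    [0.014,-0.042,0,0,0,0,-1],
    [0.014,-0.042,0,0,0,0,-1],
    [0.0097,-0.029,0,0,0,0,-1],
    [0,0,0,0,0,0.8,-1],
    [0,0,0,0,0,0,-1],
  ],
)

```text
time: 21.6
tool_pos: [654.0, -185.0, 82.8]
orientation: [2.226, -2.216, -0.002]
ft_force: [-0.4, 0.5, -2.4]
width: 17.9
```

```bash
python3 go.py 655 -186.3 27.5 0.005
```

```text
t 21.6 pos [ 654.  -185.    82.8] yaw 0.0043 tilt [-1.1e-03  5.0e-04 -1.0e+00] w 17.9 F [-0.4  0.5 -2.4]
tool shift mm [ 1.3 -1.1 55.3] turn z deg -0.04
```

send_rows(
  commands=[
    [0.0012,0,0.01,0,0,0,-1],
    [0,0,0.015,0,0,0,-1],
    [0,0,0.012,0,0,0,-1],
    [0,0,0.008,0,0,0,-1],
    [0,0,0.004,0,0,0,-1],
    [0,0,0.002,0,0,0,-1],
    [0,0,0.001,0,0,0,-1],
    [0,0,0,0,0,0,-1],
  ],
)

```text
time: 22.4
tool_pos: [654.8, -186.7, 31.0]
orientation: [-2.227, 2.216, -0.001]
ft_force: [-0.3, -0.6, -0.8]
width: 18.2
```

```bash
python3 go.py 655 -186.3 27.3 0.005; python3 - <<'E'
from h import *
save("scene","s11.png")
i=cv2.imread("pics/s11.png")[270:360,220:330]
cv2.imwrite("pics/z11.png",cv2.resize(i,None,fx=6,fy=6,interpolation=cv2.INTER_CUBIC))
E
```

```text
t 22.4 pos [ 654.8 -186.7   31. ] yaw 0.0047 tilt [ 3.e-04 -1.e-04 -1.e+00] w 18.2 F [-0.3 -0.6 -0.8]
tool shift mm [-0.4 -0.2  3.7] turn z deg -0.02
```

View pics/z11.png

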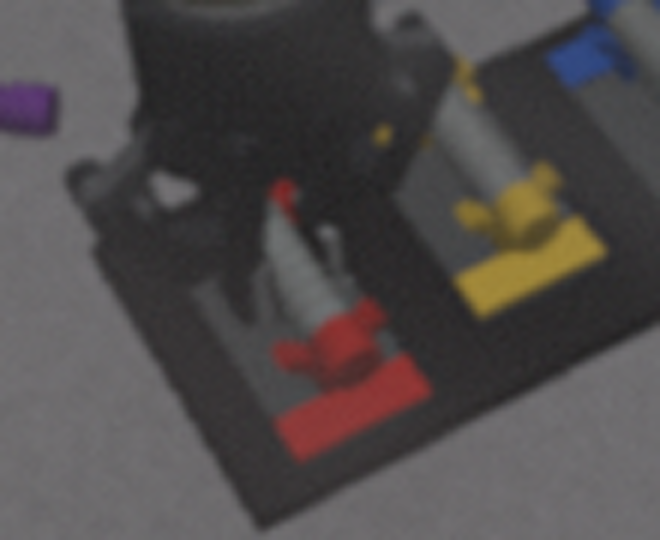

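The red stud hangs level over the red saddles (cap at about (278,328)). I'll lower it.

send_rows(
  commands=[
    [-0.0002,0,0.001,0,0,0,-1],
    [0,0,0.001,0,0,0,-1],
    [0,0,0,0,0,0,-1],
  ],
)

```text
time: 22.75
tool_pos: [654.8, -186.7, 29.1]
orientation: [-2.226, 2.216, -0.001]
ft_force: [0.1, -1.0, 0.1]
width: 18.3
```

send_rows(
  commands=[
    [0,0,0.0005,0,0,0,-1],
    [0,0,0,0,0,0,-1],
  ],
)

```text
time: 22.95
tool_pos: [654.9, -186.7, 28.9]
orientation: [-2.226, 2.217, -0.001]
ft_force: [-1.2, -0.9, 5.0]
width: 17.9
```

send_rows(
  commands=[
    [0,0,0,0,0,0,-0.5],
    [0,0,0,0,0,0,-0.4],
    [0,0,0,0,0,0,-0.2],
    [0,0,0,0,0,0,0],
    [0,0,0,0,0,0,0],
    [0,0,-0.01,0,0,0,0],
    [0,0,-0.02,0,0,0,0],
    [0,0,-0.03,0,0,0,0],
    [0,0,-0.04,0,0,0,0],
    [0,0,-0.04,0,0,0,0],
  ],
)

```text
time: 23.95
tool_pos: [654.2, -186.4, 170.1]
orientation: [2.226, -2.216, -0.001]
ft_force: [0.9, -0.9, 0.6]
width: 42.7
```

send_rows(
  commands=[
    [0.04,0.02,0,0,0,0,0],
    [0.04,0.02,0,0,0,0,0],
    [0.04,0.02,0,0,0,0,0],
    [0.04,0.02,0,0,0,0,0],
    [0.04,0.02,0,0,0,0,0],
    [0.04,0.02,0,0,0,0,0],
    [0.04,0.02,0,0,0,0,0],
    [0,0,0,0,0,0,0],
    [0,0,0,0,0,0,0],
    [0,0,0,0,0,0,0],
  ],
)

```text
time: 24.95
tool_pos: [516.6, -465.9, 168.7]
orientation: [-2.227, 2.214, -0.0]
ft_force: [-0.6, 0.5, -0.0]
width: 42.9
```

```bash
python3 look.py 12; python3 - <<'E'
from ov import *
ov("top","pics/t12.png","pics/o12.png",655,-185.9,.005,(389,165,431,228))
E
```

```text
(no output)
```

View pics/o12.png

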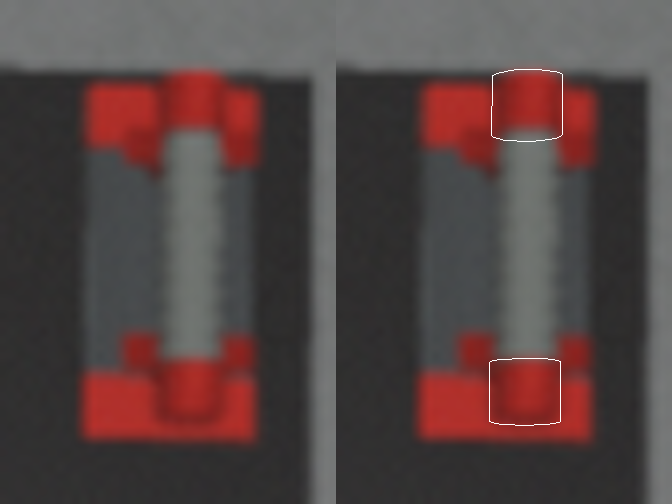

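View pics/t12.png

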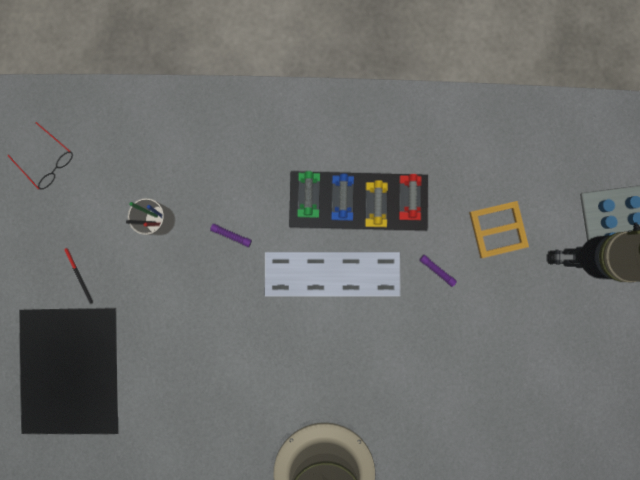

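View pics/z12.png

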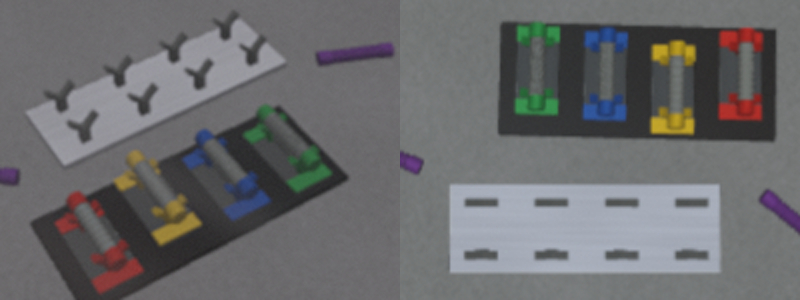

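All four studs sit in their saddles, the delivery rack is empty, and the pot, frames and purple look-alikes haven't moved. I'm handing it in.

```bash
python3 -c "
from workcell import order,arm
print(order.job_done(), arm.sense()['time'])"
```

```text
the job is handed in; nothing more can be done
the job is handed in; nothing more can be done
```

All four studs are on the gauge rack, filled from left to right: green, blue, yellow, red. Each rests in both saddles of the station that matches its cap colour. I then handed the job in at about 25 s.

- **Placing:** each stud was lowered to first contact, about 5 N at the wrist, before I let go. The highest wrist force I read at any point was about 8 N.
- **Centring:** in the top-camera pictures taken after each release, green, blue and red lie within about 1 mm of the station centres I measured. Yellow sits roughly 1 mm too far along x; I left it there.
- **Surroundings:** in the last picture the delivery rack is empty, and the pen pot, the frames and the purple look-alikes are where they started.
- **Weaker checks:** the top camera was blocked by the arm during each lowering, so alignment just before contact was judged mostly from the scene camera. The cap positions computed from the scene camera for the blue stud were unclear, so I relied on the later top view.

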